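Hang the slide carrier on the rinse rail, slide it along, lift off and hold level

TASK

Pick the slide carrier up by its white grip and hook it over the steel rail right opposite the ball-topped post, let both hooks rest on the rail for a moment, then slide it along the rail, still resting on it, until it is centred opposite the bar-topped post, and pause there a moment. Then lift it straight up until both hooks are completely clear above the rail and keep it there, steady and level, as if letting it drain over the tray: you finish while still holding it. Keep the carrier upright throughout and leave the bottle, the jar and the tip box where they stand.

Things in the scene. Friction and masses are not known exactly. Their poses are not given: they have to be found in the camera images.
- carrier: Loose upright steel microscope-slide carrier, 50 (x) x 96 (y) x 216 mm, 0.2 to 0.4 kg. Origin: centre of its underside; z up, y along its length; x starts within 35 degrees of away from the robot. Basket 34 mm high, slides fixed in it. At y = +-44 mm a leg rises on the -x side (x = -22 to -16 mm) to a hook over to +x; the +x side is open below the hook's lip: the rail enters there.
- saddle (a point): Point of the carrier midway between its two hooks at the underside of their crowns: 150 mm above the carrier's origin, x = y = 0, axes as the carrier's. Lies on the rail's top line when hung. Throat free from x = -16 to +16 mm; lips (x = 16 to 22 mm) hang 20 mm below the crowns.
- grip (a point): Middle of the carrier's white grip, a block 28 (x) by 16 (y) by 48 mm high, from 168 to 216 mm above the carrier's origin, this point at 192 mm; pinch across its 16 mm (closing along the carrier's y) from above. It stands on a 12 mm wide bridge bar along y, z = 158 to 168 mm, that joins the hook crowns.
- stand: Fixed rinse stand. Origin: centre of its underside; z up, y along the rail, x across, away from the robot within 11 degrees. Grey drip tray 140 (x) by 400 (y) mm, walls 20 mm high; at y = +-188 mm end plates 50 mm wide, 199 mm high; between them a round steel rail, 14 mm diameter, axis at x = 0, 180 mm up. A hung carrier's underside is 37 mm above the bench.
- rail_top (a point): Middle of the rail's length, on its top line (187 mm above the bench). Axes as the stand's: y along the rail.
- ball_post: Fixed thin steel post, 36 mm round foot, white 36 mm ball on top, 140 mm high, 90 mm behind the rail (stand's +x side). Origin: centre of its underside; axes parallel to the stand's. Marks where along the rail the carrier is hooked on; 55 to 85 mm from the rail's middle, on either side.
- bar_post: Fixed thin steel post like the other but with a white crossbar on top, 70 mm long, 12 mm wide, lying level and pointing across at the rail; 120 mm high, 90 mm behind the rail. Origin: centre of its underside; axes parallel to the stand's. Marks where the carrier must be slid to; 55 to 85 mm from the rail's middle, on the other side from the ball-topped post.
- brown_bottle: Bystander: brown glass bottle, 68 mm diameter, 150 mm high, loose. Origin: centre of its underside.
- clear_jar: Bystander: small clear glass jar with a blue cap, 56 mm diameter, 75 mm high, loose. Origin: centre of its underside.
- tip_box: Bystander: white box of blue pipette tips, 80 x 110 mm, 61 mm high, loose. Origin: centre of its underside.
Not all that is in view belongs to the job. What is shaped like the carrier but purple or yellow is not meant.

How it is judged:
By the outcome, as a careful person would: the job done as asked, in the order asked, and still so for the second after the job is handed in, while the arm keeps its last pose, push and grip.
It also fails if it takes over 58 s, if anything falls off the work surface, if the arm or the gripper's body presses on something with over 40 N, if the wrist force passes 120 N, or if a joint passes its speed limit or range.

ROBOT

A 6-joint arm with a two-finger parallel gripper is mounted at the origin on the work surface. World frame = base frame: x ahead of the robot, y to its left, z up, the work surface at z = 0. Lengths are in mm, angles in rad, forces in N, time in s.
With the tool pointing down it reaches from about 275 to 1000 mm from the base axis. Payload 8.4 kg.
Tool frame: the origin (TCP) lies on the mounting face of the last link; the fingertips stand 173 mm ahead of it and the grasp point (between the pads) lies 155 mm ahead of it; z points along the fingers, y is the direction in which the jaws open and shut (so a half turn about z gives the same grasp; the last joint's range is limited). The gripper opens to 85 mm and grips with 20 to 120 N. Pads are 22 mm wide; open, the fingers measure 114 mm over their backs; the gripper's body (76 mm by 85 mm) begins 54 mm behind the grasp point. The pads swing forward as they close: fully open they stand 13 mm farther back than shut.
Start: joints at [1.107, 0.353, 1.633, -0, 1.155, -0.002], TCP at [278.475, 559.537, 404.681] pointing down, gripper open.
Joint ranges: [-2.63, 2.63], [-0.92, 2.1], [0.06, 2.66], [-1.3, 4.44], [0, 2.69], [-3.02, 3.02]. Speed limits (rad/s): [2.22, 2.22, 2.79, 3.14, 3.14, 3.14].

INTERFACE

Orientations are given as [roll, pitch, yaw] about the fixed x, y, z axes, in that order (R = Rz(yaw) Ry(pitch) Rx(roll)).
In Python, from rig import readout, imaging, ticket gives the robot as it stands.
- The arm moves only by the tool step_arm, never from a script. Its argument "deltas" is a list of rows, each an object with "translation": the shift along the tool's x, y, z in cm, a list of three; "rot": the turn, a rotation vector about the tool's x, y, z in rad, a list of three. In form: [{"translation": [x, y, z], "rot": [rx, ry, rz]}, ...]. A call has 1 to 8 rows; each row is the pose to reach, as a shift and turn from the pose commanded when the call began, along the tool's axes at that moment; what a row does not reach only later rows make up. A row lasts 1/8 s, in which the tool goes at most 62.5 mm and 10.7 degrees, less where a joint would pass 70% of its speed; a pose out of reach is approached as far as the arm can. A call with a gripper value outside its range is refused whole. "grip" is the closure in counts, from 0 (fully open) to 255 (shut), set as the call begins (left out, the last holds). The fingers move at their own pace and stop on an object; "squeeze" is the grip in N (left out, the last holds). Time passes only in rows, so rows that repeat a pose let the fingers close. It gives the time, the measured TCP pose, the force and the opening at its end, in the units of the state.
- readout.sense(): the state, without advancing time (a new reading comes with each control period).
- imaging.grab_frame(name): name is "side" or "top" or "wrist"; returns a dict with "image" (400x640x3 uint8, red, green, blue), "camera_matrix" (3x3 intrinsics, pixels), "k1" (the pictures are not rectified: a ray, as slopes to the right and down, at radius r is drawn at 1 + k1 r^2 times it, then the intrinsics apply), "world_to_cam" (4x4, takes a point from world to camera coordinates). Camera axes: x right, y up, looking along -z (the intrinsics and any distortion apply to the point x, -y, -z); pixel columns grow to the right and rows downward; lengths in mm; the calibration is good to about 2 mm. A picture is of the moment at which its call begins. There is no depth.
- ticket.sign_off(): hands the job in, once; it reports no verdict.
The state is a dict: "clock": time; "qpos": joint angles; "qvel": joint speeds; "joint_efforts": joint torques, N m; "eef_pos": TCP position; "tcp_rot": TCP orientation; "contact_force": force on the tool from outside, world axes, zero at the start; "wrist_torque": the same for the moment, N m; "opening": opening from 0.0 (shut) to 1.0 (fully open).
Only numpy, scipy, OpenCV 4.12 (cv2) and the standard library are available. Lean on these libraries where they do the work, as an engineer would, in place of code of your own. Each camera call takes 0.05 s, during which the arm holds its last target.

## Working session

There is one attempt and no reset: what is moved stays moved. The work goes in short steps, Python scripts to look and compute and a tool call to move; the robot and the scene stay as the last step left them, time stands still between calls to the robot, and variables do not carry over. Pictures are saved under pics/ and viewed, and the job is handed in when it is done.

Besides the shell and the picture viewer there is one more tool, called after ">>>" as name(argument=value, ...) on one line, values as JSON. step_arm: Moves the arm, as the interface text tells. Its arguments: {"type":"object","properties":{"deltas":{"type":"array","items":{"type":"object","properties":{"translation":{"type":"array","items":{"type":"number"}},"rot":{"type":"array","items":{"type":"number"}}}}},"grip":{"type":"number"},"squeeze":{"type":"number"}},"required":["deltas"]}

```bash
ls; mkdir -p pics
python3 - <<'E'
from rig import readout, imaging
import cv2,pickle
print(readout.sense())
d={}
for n in ["side","top","wrist"]:
    f=imaging.grab_frame(n); d[n]=f
    cv2.imwrite(f"pics/a_{n}.png",f["image"][:,:,::-1])
    print(n,f["camera_matrix"].tolist(),f["k1"],f["world_to_cam"].round(4).tolist())
pickle.dump(d,open("a.pkl","wb"))
E
```

```text
pics
{'clock': 0.0, 'qpos': array([ 1.10660970e+00,  3.53660581e-01,  1.63415281e+00, -1.43430436e-05,
        1.15518034e+00, -2.39088592e-03]), 'qvel': array([ 1.10035431e-03,  6.33127125e-04, -7.40301710e-04,  9.94506451e-05,
       -7.71715123e-04, -1.50261730e-03]), 'joint_efforts': array([ 1.47602783e-03, -6.05251193e+01, -3.42070985e+01,  9.11422353e-05,
        9.21582221e-03,  8.54442874e-06]), 'eef_pos': array([278.36293291, 559.32198709, 403.94574699]), 'tcp_rot': array([-3.14019154e+00,  9.76399790e-06,  2.67980272e+00]), 'contact_force': array([ 0.2901828 ,  0.91729489, -0.82304947]), 'wrist_torque': array([-0.00194809,  0.03307699,  0.01780292]), 'opening': 0.9993682302949369}
side [[462.88326475552714, 0.0, 322.65759779789806], [0.0, 462.88326475552714, 199.47170602376252], [0.0, 0.0, 1.0]] 0.0015659480823115976 [[0.9927, 0.1185, 0.0225, -548.5902], [-0.0868, 0.5721, 0.8156, -55.1173], [0.0837, -0.8116, 0.5782, -1486.4672], [0.0, 0.0, 0.0, 1.0]]
top [[451.4169628973667, 0.0, 331.7787997465375], [0.0, 451.4169628973667, 205.4989393206041], [0.0, 0.0, 1.0]] -0.1104950660415277 [[0.0097, -0.9999, 0.0125, -8.8723], [0.9848, 0.0117, 0.1736, -563.0934], [-0.1737, 0.0106, 0.9847, -1586.9878], [0.0, 0.0, 0.0, 1.0]]
wrist [[346.3284449674167, 0.0, 317.6061261663504], [0.0, 346.3284449674167, 198.37701933536073], [0.0, 0.0, 1.0]] 0.01038402086912063 [[0.4449, 0.8956, -0.0013, -624.2593], [-0.8583, 0.426, -0.2859, 38.0641], [-0.2555, 0.1283, 0.9582, -379.085], [0.0, 0.0, 0.0, 1.0]]
```

View pics/a_side.png

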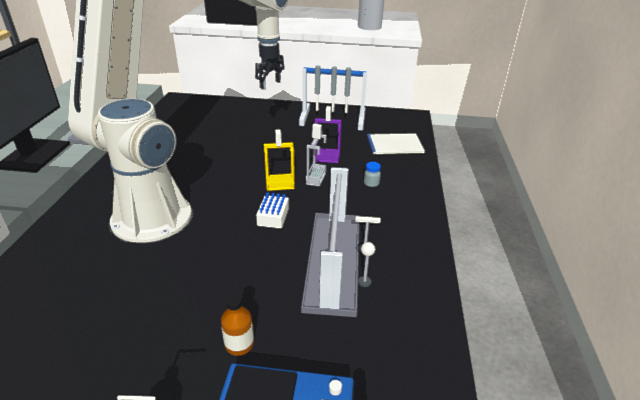

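View pics/a_top.png

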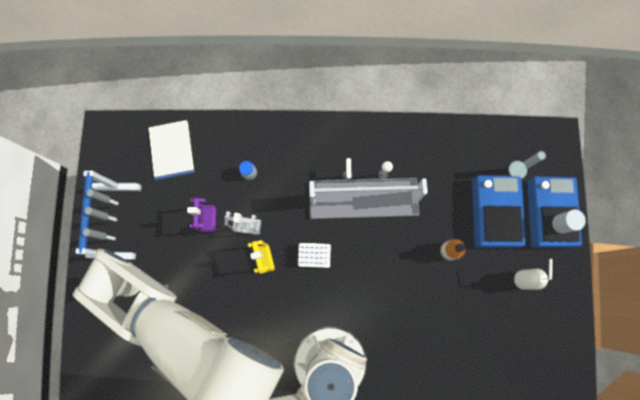

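View pics/a_wrist.png

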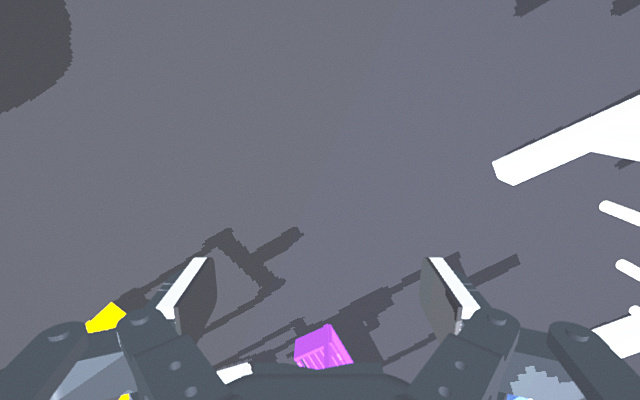

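Run:
```python
import cv2
t=cv2.imread("pics/a_top.png"); s=cv2.imread("pics/a_side.png")
cv2.imwrite("pics/c1.png",cv2.resize(t[185:285,180:300],None,fx=6,fy=6,interpolation=cv2.INTER_CUBIC)[:600])
cv2.imwrite("pics/c2.png",cv2.resize(t[140:230,300:440],None,fx=5.5,fy=5.5,interpolation=cv2.INTER_CUBIC))
cv2.imwrite("pics/c3.png",cv2.resize(s[100:200,250:390],None,fx=5.5,fy=5.5,interpolation=cv2.INTER_CUBIC))
cv2.imwrite("pics/c4.png",cv2.resize(s[160:320,290:390],None,fx=3.7,fy=3.7,interpolation=cv2.INTER_CUBIC))
```

```text
(no output)
```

View pics/c1.png

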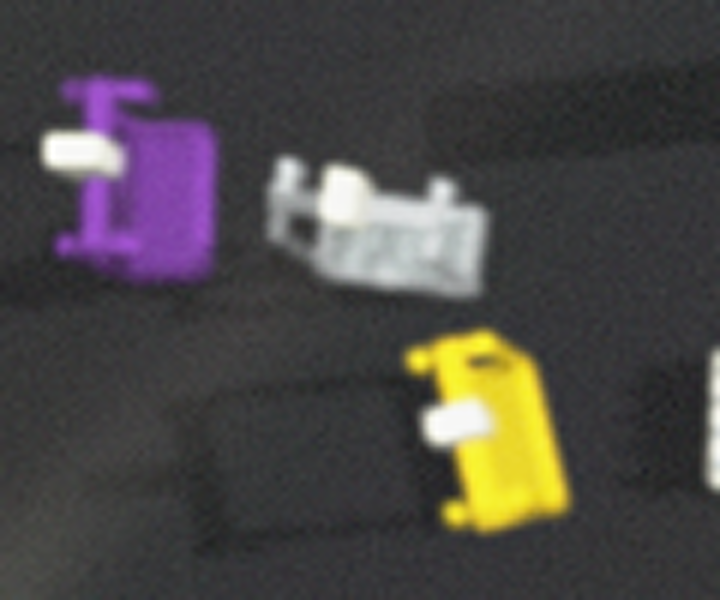

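View pics/c2.png

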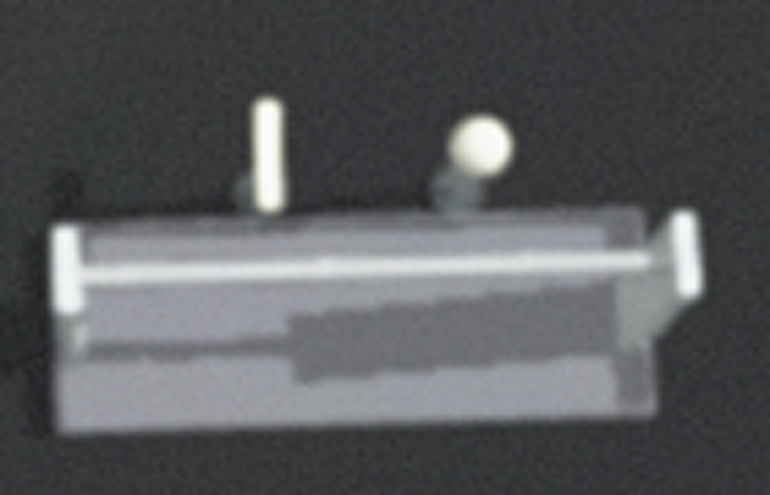

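View pics/c3.png

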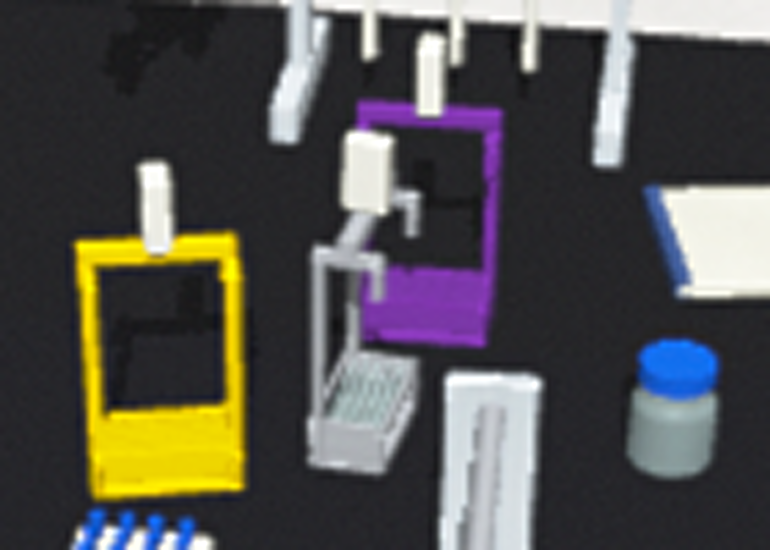

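View pics/c4.png

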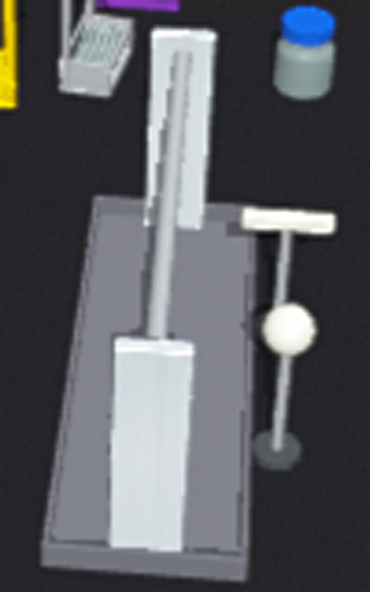

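```bash
cat > h.py <<'E'
import numpy as np, cv2
def ray(f,uv):
    K=f["camera_matrix"];k=f["k1"]
    d=np.array([(uv[0]-K[0,2])/K[0,0],(uv[1]-K[1,2])/K[1,1]])
    s=d.copy()
    for _ in range(20): s=d/(1+k*(s@s))
    W=f["world_to_cam"];R=W[:3,:3];t=W[:3,3]
    return -R.T@t, R.T@np.array([s[0],-s[1],-1.0])
def onz(f,uv,z):
    c,d=ray(f,uv); return c+d*(z-c[2])/d[2]
def proj(f,p):
    q=f["world_to_cam"][:3,:3]@np.asarray(p,float)+f["world_to_cam"][:3,3]
    s=np.array([q[0],-q[1]])/-q[2]; s=s*(1+f["k1"]*(s@s)); K=f["camera_matrix"]
    return np.array([K[0,0]*s[0]+K[0,2],K[1,1]*s[1]+K[1,2]])
def tri(l):
    A=np.zeros((3,3));b=np.zeros(3);r=[]
    for f,uv in l:
        c,d=ray(f,uv);d=d/np.linalg.norm(d);P=np.eye(3)-np.outer(d,d);A+=P;b+=P@c;r.append((c,d))
    x=np.linalg.solve(A,b)
    return x,[np.linalg.norm(np.cross(x-c,d)) for c,d in r]
def white(f,box,thr=200,sat=45):
    x0,y0,x1,y1=box;im=f["image"][y0:y1,x0:x1].astype(int)
    m=((im.min(2)>thr)&(im.max(2)-im.min(2)<sat)).astype(np.uint8)
    n,l,s,c=cv2.connectedComponentsWithStats(m)
    i=1+np.argmax(s[1:,4]); return c[i]+[x0,y0],s[i],(l==i)
E
python3 - <<'E'
from h import *;import pickle
d=pickle.load(open("a.pkl","rb"));T,S=d["top"],d["side"]
for nm,bt,bs in [("grip",(232,210,244,224),(310,122,324,141)),("ball",(378,158,396,176),(358,238,378,258)),("bar",(342,154,354,181),(353,214,384,224))]:
    for th in(170,200):
        ct,st,_=white(T,bt,th);cs,ss,_=white(S,bs,th)
        print(nm,th,ct.round(1),st,cs.round(1),ss,*[np.round(v,1) for v in tri([(T,ct),(S,cs)])])
hk=[onz(T,(180+288/6,185+163/6),158),onz(T,(180+443/6,185+183/6),158)]
print("hooks",hk, np.arctan2(*(hk[0]-hk[1])[[1,0]]))
# rail ends in top, z=187; plates tops at z 199
r=[onz(T,(300+x/5.5,140+y/5.5),z) for x,y,z in[(85,273,187),(648,260,187),(67,228,199),(67,312,199),(684,213,199),(688,297,199)]]
for v in r:print(v.round(1))
print("trayfront", [onz(T,(300+x/5.5,140+y/5.5),20).round(1) for x,y in[(55,433),(656,413)]])
q=[onz(S,(290+x/3.7,160+y/3.7),z).round(1) for x,y,z in[(152,28,199),(216,32,199),(112,340,199),(194,345,199),(157,335,180),(182,55,187),(43,566,0),(246,578,0)]]
for v in q:print(v)
E
```

```text
grip 170 [237.8 218.6] [ 0  3 12 11 96] [316.2 131.4] [  2   2   9  17 124] [490.2 308.4 189.5] [0.8 0.8]
grip 200 [237.7 217.9] [ 1  3 11  9 69] [316.1 130.7] [  3   2   8  15 100] [490.8 307.8 192.9] [2. 2.]
ball 170 [387.4 165.9] [ 5  4 10  9 73] [367.8 248.3] [  4   4  13  14 139] [ 692.2 -196.8  124.8] [1.5 1.5]
ball 200 [387.6 165.8] [ 6  4  8  9 56] [367.8 248.4] [  4   5  13  12 118] [ 692.4 -197.6  125.3] [1.7 1.7]
bar 170 [348.4 167.5] [ 4  4  5 20 81] [367.2 219.3] [  2   2  25   8 128] [686.7 -59.9 114.1] [2.1 2.1]
bar 200 [348.5 167.9] [ 5  5  4 19 73] [367.3 219.2] [  3   2  24   7 117] [686.1 -60.  114.4] [1.3 1.3]
hooks [array([516.9025378 , 349.11589044, 158.        ]), array([506.61678894, 260.82144484, 158.        ])] 1.4548253227574586
[591.9  53.7 187. ]
[ 604.5 -289.9  187. ]
[617.   64.7 199. ]
[565.4  63.8 199. ]
[ 631.5 -310.3  199. ]
[ 579.3 -311.3  199. ]
trayfront [array([518.1,  76.4,  20. ]), array([ 536.1, -327.3,   20. ])]
[565.7  64.2 199. ]
[617.1  66.1 199. ]
[ 579.7 -311.3  199. ]
[ 630.9 -308.6  199. ]
[ 605.6 -281.2  180. ]
[592.   46.5 187. ]
[ 537.7 -326.4   -0. ]
[ 676.8 -317.6    0. ]
```

```bash
cat > mv.py <<'E'
import numpy as np
from scipy.spatial.transform import Rotation as Ro
def delta(p0,yaw0,p1,yaw1):
    R0=Ro.from_euler('xyz',[np.pi,0,yaw0]);R1=Ro.from_euler('xyz',[np.pi,0,yaw1])
    return (R0.inv().apply(np.array(p1)-p0)/10).round(2),(R0.inv()*R1).as_rotvec().round(4)
E
python3 - <<'E'
from mv import *
print(delta([278.475,559.537,404.681],2.6798,[490.5,308,435],np.pi-.116))
from h import *;import pickle
d=pickle.load(open("a.pkl","rb"));T,S=d["top"],d["side"]
print(onz(T,(194,210),205),onz(T,(257,255),205))
E
```

```text
(array([-30.19, -13.07,  -3.03]), array([ 0.    ,  0.    , -0.3458]))
[515.24614145 452.13445359 205.        ] [370.99549742 238.09337283 205.        ]
```

>>> step_arm(deltas=[{"translation": [-1, -0.5, -1.5], "rot": [0, 0, -0.01]}, {"translation": [-4, -1.8, -3.03], "rot": [0, 0, -0.05]}, {"translation": [-9, -4, -3.03], "rot": [0, 0, -0.1]}, {"translation": [-14.5, -6.3, -3.03], "rot": [0, 0, -0.17]}, {"translation": [-20, -8.7, -3.03], "rot": [0, 0, -0.24]}, {"translation": [-25.5, -11, -3.03], "rot": [0, 0, -0.3]}, {"translation": [-29, -12.6, -3.03], "rot": [0, 0, -0.335]}, {"translation": [-30.19, -13.07, -3.03], "rot": [0, 0, -0.3458]}], grip=90, squeeze=50)

```text
clock: 1.15
eef_pos: [491.8, 305.8, 436.0]
tcp_rot: [3.141, 0.001, 3.024]
contact_force: [-0.5, 0.1, -0.1]
opening: 0.645
```

Run:
```python
from rig import readout, imaging
import cv2
s=readout.sense();print(s["clock"],s["eef_pos"],s["tcp_rot"],s["opening"],s["qpos"].round(3),s["contact_force"])
f=imaging.grab_frame("wrist");cv2.imwrite("pics/b_w.png",f["image"][:,:,::-1])
import pickle;pickle.dump(f,open("b.pkl","wb"))
```

```text
1.15 [491.81822768 305.77996123 435.99230714] [3.14130479e+00 9.45221650e-04 3.02364440e+00] 0.645397999572486 [ 0.554  0.253  1.7   -0.     1.187 -0.899] [-0.52462037  0.0953805  -0.07353864]
```

View pics/b_w.png

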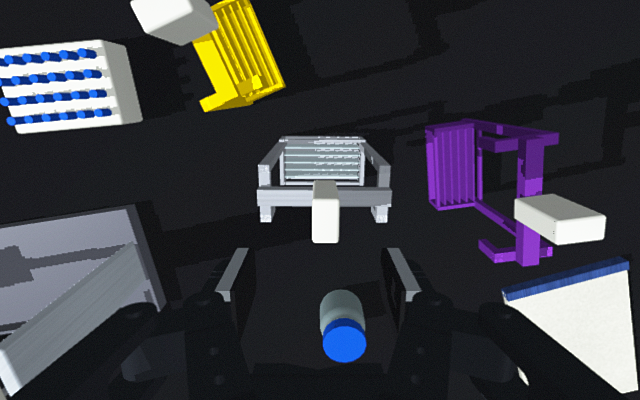

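Run:
```python
from h import *;import pickle
f=pickle.load(open("b.pkl","rb"))
im=f["image"];cv2.imwrite("pics/b_c.png",cv2.resize(im[130:250,250:400],None,fx=5,fy=5,interpolation=cv2.INTER_CUBIC)[:,:,::-1])
for uv,z in[((313,241),216),((338,241),216),((258,204),158),((391,207),158)]: print(onz(f,uv,z).round(1))
print(proj(f,[490.5,308,216]))
```

```text
[502.1 301.7 216. ]
[503.8 316.4 216. ]
[492.6 260.7 158. ]
[506.6 359.4 158. ]
[321.31144433 221.62510768]
```

View pics/b_c.png

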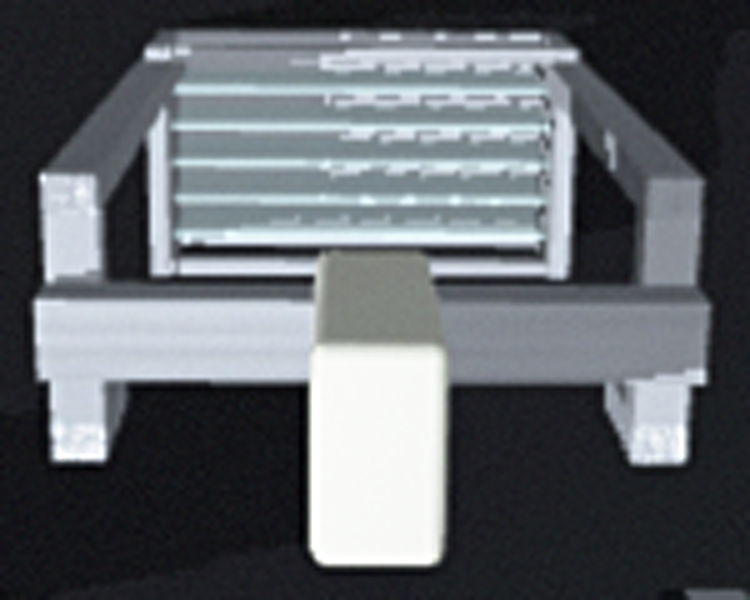

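>>> step_arm(deltas=[{"translation": [0, 0.15, 0], "rot": [0, 0, 0]}, {"translation": [0, 0.15, 1], "rot": [0, 0, 0]}, {"translation": [0, 0.15, 3], "rot": [0, 0, 0]}, {"translation": [0, 0.15, 5], "rot": [0, 0, 0]}, {"translation": [0, 0.15, 7], "rot": [0, 0, 0]}, {"translation": [0, 0.15, 8.2], "rot": [0, 0, 0]}, {"translation": [0, 0.15, 8.7], "rot": [0, 0, 0]}, {"translation": [0, 0.15, 8.7], "rot": [0, 0, 0]}])

```text
clock: 2.2
eef_pos: [490.6, 309.8, 348.0]
tcp_rot: [-3.142, -0.0, 3.026]
contact_force: [-0.0, 0.1, 0.0]
opening: 0.648
```

>>> step_arm(deltas=[{"translation": [0, 0, 0]}, {"translation": [0, 0, 0]}, {"translation": [0, 0, 0]}, {"translation": [0, 0, 0]}, {"translation": [0, 0, 0]}, {"translation": [0, 0, 0]}], grip=255, squeeze=60)

```text
schema error: expected keys translation, rot
```

Run:
```python
from rig import readout, imaging
import cv2
s=readout.sense();print(s["clock"],s["eef_pos"],s["tcp_rot"],s["opening"],s["contact_force"],s["wrist_torque"])
f=imaging.grab_frame("wrist");cv2.imwrite("pics/c_w.png",f["image"][:,:,::-1])
```

```text
2.2 [490.56509366 309.80002494 347.95124225] [-3.14150372e+00 -1.11901695e-04  3.02603624e+00] 0.6482374221909957 [-0.03364831  0.11929463  0.04530993] [0.01586143 0.03073128 0.00256176]
```

View pics/c_w.png

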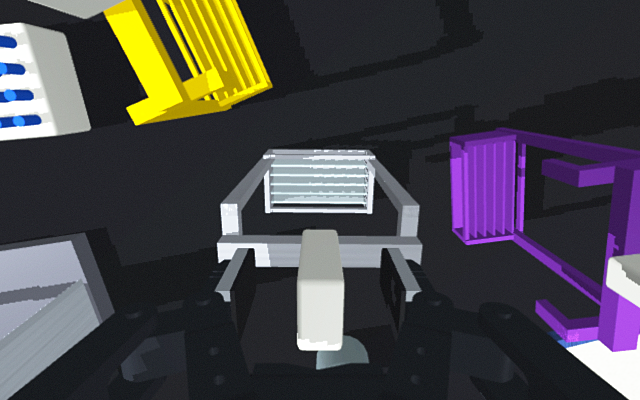

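The grip at (321,290) stands centred between the pads, and the bridge is square to them. Closing now.

>>> step_arm(deltas=[{"translation": [0, 0, 0], "rot": [0, 0, 0]}, {"translation": [0, 0, 0], "rot": [0, 0, 0]}, {"translation": [0, 0, 0], "rot": [0, 0, 0]}, {"translation": [0, 0, 0], "rot": [0, 0, 0]}, {"translation": [0, 0, 0], "rot": [0, 0, 0]}, {"translation": [0, 0, 0], "rot": [0, 0, 0]}, {"translation": [0, 0, 0], "rot": [0, 0, 0]}], grip=255, squeeze=60)

```text
clock: 3.12
eef_pos: [490.9, 309.7, 348.4]
tcp_rot: [3.141, 0.001, 3.026]
contact_force: [0.6, 0.6, 6.3]
opening: 0.184
```

>>> step_arm(deltas=[{"translation": [0, 0, -0.5], "rot": [0, 0, 0]}, {"translation": [0, 0, -1.5], "rot": [0, 0, 0]}, {"translation": [0, 0, -3], "rot": [0, 0, 0]}, {"translation": [0, 0, -5], "rot": [0, 0, 0]}, {"translation": [0, 0, -7], "rot": [0, 0, 0]}, {"translation": [0, 0, -9], "rot": [0, 0, 0]}, {"translation": [0, 0, -10], "rot": [0, 0, 0]}, {"translation": [0, 0, -10], "rot": [0, 0, 0]}])

```text
clock: 4.12
eef_pos: [490.8, 309.5, 448.9]
tcp_rot: [3.141, 0.001, 3.026]
contact_force: [-0.0, 0.0, -3.3]
opening: 0.18
```

Run:
```python
from rig import readout, imaging
import cv2,pickle
s=readout.sense();print(s["clock"],s["eef_pos"],s["tcp_rot"],s["opening"],s["contact_force"],s["wrist_torque"])
d={n:imaging.grab_frame(n) for n in("wrist","side","top")}
pickle.dump(d,open("d.pkl","wb"))
cv2.imwrite("pics/d_w.png",d["wrist"]["image"][:,:,::-1])
cv2.imwrite("pics/d_s.png",cv2.resize(d["side"]["image"][40:200,250:390],None,fx=3.7,fy=3.7,interpolation=cv2.INTER_CUBIC)[:,:,::-1])
```

```text
4.125 [490.75754066 309.5178811  448.85723917] [3.14065959e+00 1.17998419e-03 3.02553341e+00] 0.1798516020745363 [-0.01728318  0.02920356 -3.29856612] [-0.00802265 -0.06581599  0.03675245]
```

View pics/d_w.png

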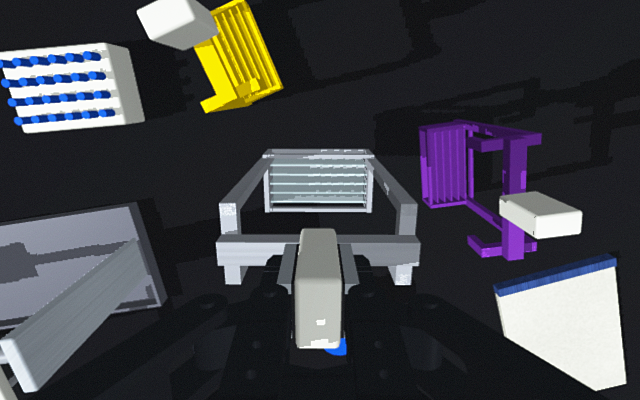

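View pics/d_s.png

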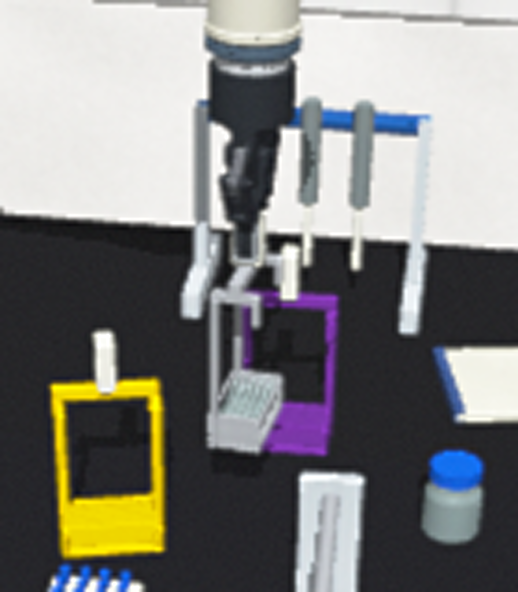

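Run:
```python
from h import *;import pickle
d=pickle.load(open("d.pkl","rb"));f=d["wrist"]
im=f["image"];cv2.imwrite("pics/d_c.png",cv2.resize(im[140:360,205:435],None,fx=2.7,fy=2.7,interpolation=cv2.INTER_CUBIC)[:,:,::-1])
a,b=[onz(f,uv,258.6) for uv in[(233,283.5),(404,284.5)]]
print(a,b,(a+b)/2,np.arctan2(*-(b-a)[[0,1]]))
for y in(-.116,-.13):
  c,s=np.cos(y),np.sin(y)
  for p in[(22,-48,258.6),(22,-40,258.6),(22,40,258.6),(22,48,258.6),(14,-8,316.6),(14,8,316.6),(-6,-48,268.6),(-6,48,268.6)]:
    print(p,proj(f,[490.8+c*p[0]-s*p[1],309.5+s*p[0]+c*p[1],p[2]]).round(1))
```

```text
[507.01464059 263.49879425 258.6       ] [517.85538399 351.50473505 258.6       ] [512.43501229 307.50176465 258.6       ] -3.019028137783945
(22, -48, 258.6) [225.  284.5]
(22, -40, 258.6) [240.4 284.5]
(22, 40, 258.6) [394.6 284.5]
(22, 48, 258.6) [410.1 284.5]
(14, -8, 316.6) [295. 351.]
(14, 8, 316.6) [340.5 351. ]
(-6, -48, 268.6) [215.  242.6]
(-6, 48, 268.6) [420.1 242.7]
(22, -48, 258.6) [224.3 283.3]
(22, -40, 258.6) [239.8 283.5]
(22, 40, 258.6) [394.  285.4]
(22, 48, 258.6) [409.4 285.6]
(14, -8, 316.6) [294.4 350.7]
(14, 8, 316.6) [339.9 351.2]
(-6, -48, 268.6) [215.1 241.3]
(-6, 48, 268.6) [420.2 244. ]
```

View pics/d_c.png

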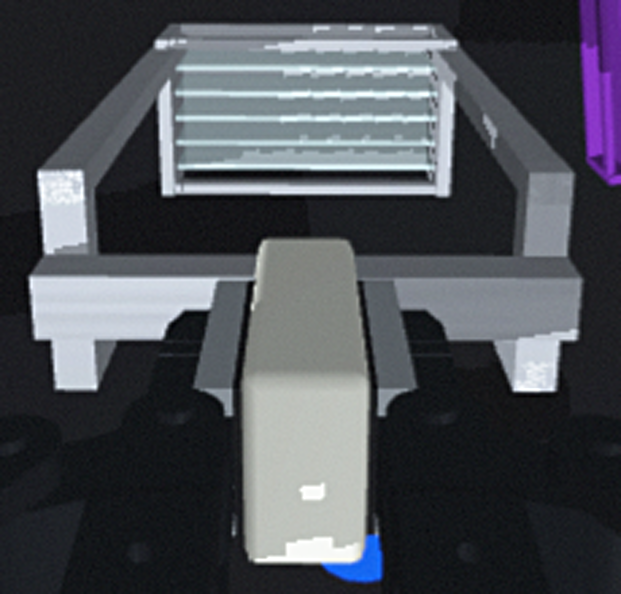

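Run:
```python
from mv import *
t,r=delta([490.67,309.49,448],3.0256,[506.3,-203.6,440],np.pi+.042);print(t,r)
```

```text
[ -7.49 -50.78   0.8 ] [ 0.     0.    -0.158]
```

>>> step_arm(deltas=[{"translation": [-0.15, -1, 0.1], "rot": [0, 0, 0]}, {"translation": [-0.45, -3, 0.2], "rot": [0, 0, 0]}, {"translation": [-0.9, -6, 0.3], "rot": [0, 0, 0]}, {"translation": [-1.5, -10, 0.4], "rot": [0, 0, 0]}, {"translation": [-2.2, -15, 0.5], "rot": [0, 0, 0]}, {"translation": [-3, -20, 0.6], "rot": [0, 0, 0]}, {"translation": [-3.7, -25, 0.7], "rot": [0, 0, 0]}, {"translation": [-4.49, -30.47, 0.8], "rot": [0, 0, 0]}])

```text
clock: 5.28
eef_pos: [499.2, -0.9, 439.9]
tcp_rot: [-3.141, 0.0, 3.025]
contact_force: [1.2, -0.6, -3.1]
opening: 0.182
```

>>> step_arm(deltas=[{"translation": [-0.74, -5, 0], "rot": [0, 0, -0.02]}, {"translation": [-1.4, -9.5, 0], "rot": [0, 0, -0.05]}, {"translation": [-2, -13.5, 0], "rot": [0, 0, -0.08]}, {"translation": [-2.5, -16.8, 0], "rot": [0, 0, -0.11]}, {"translation": [-2.8, -19, 0], "rot": [0, 0, -0.135]}, {"translation": [-2.93, -19.9, 0], "rot": [0, 0, -0.15]}, {"translation": [-3, -20.31, 0], "rot": [0, 0, -0.158]}, {"translation": [-3, -20.31, 0], "rot": [0, 0, -0.158]}])

```text
clock: 6.28
eef_pos: [506.1, -203.3, 439.9]
tcp_rot: [3.141, -0.0, -3.1]
contact_force: [-0.1, 0.2, -3.6]
opening: 0.18
```

Run:
```python
from rig import readout, imaging
import cv2,pickle
s=readout.sense();print(s["clock"],s["eef_pos"],s["tcp_rot"],s["opening"],s["contact_force"],s["wrist_torque"],s["qpos"].round(2))
d={n:imaging.grab_frame(n) for n in("wrist","side","top")}
pickle.dump(d,open("e.pkl","wb"))
cv2.imwrite("pics/e_w.png",d["wrist"]["image"][:,:,::-1])
cv2.imwrite("pics/e_s.png",cv2.resize(d["side"]["image"][100:340,230:410],None,fx=2.5,fy=2.5,interpolation=cv2.INTER_CUBIC)[:,:,::-1])
```

```text
6.275 [ 506.1292038  -203.27249794  439.93714291] [ 3.14133430e+00 -1.73912593e-04 -3.09962140e+00] 0.17978410221340257 [-0.08851547  0.22150686 -3.60406534] [ 0.01226115 -0.0059131  -0.0264678 ] [-0.38  0.2   1.76  0.    1.18 -2.  ]
```

View pics/e_w.png

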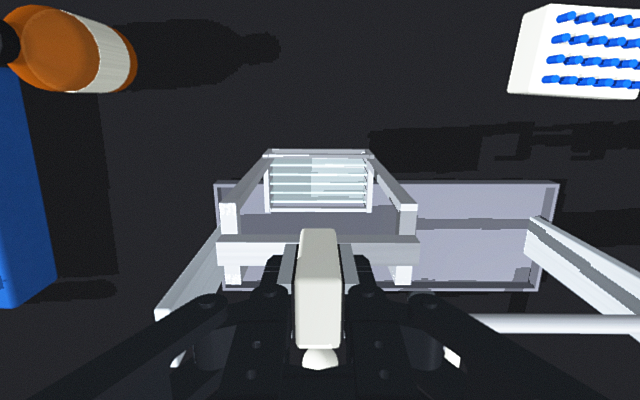

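View pics/e_s.png

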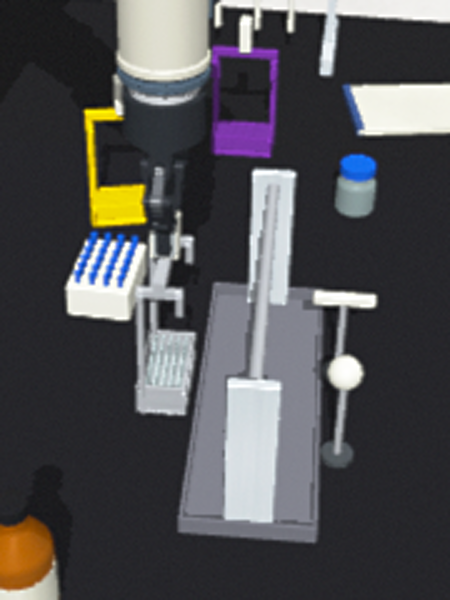

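Run:
```python
from h import *;import pickle
d=pickle.load(open("e.pkl","rb"));f=d["wrist"]
print(proj(f,[692.2,-196.8,122]))
# rail edge near the robot : pixel rows of bright band at columns
g=cv2.cvtColor(f["image"],cv2.COLOR_RGB2GRAY)
for u in(500,540,580,620): 
    c=g[295:345,u].astype(int); dd=np.diff(c); print(u,295+np.argmax(dd),295+np.argmin(dd))
R=np.array([[np.cos(.0371),-np.sin(.0371)],[np.sin(.0371),np.cos(.0371)]])
for y in(20,60,100):
    w=R@[0,y]+[598.3,-123];print(y,proj(f,[*w,180]))
cv2.imwrite("pics/e_c.png",cv2.resize(f["image"][290:400,440:640],None,fx=4,fy=4)[:,:,::-1])
cv2.imwrite("pics/e_c2.png",cv2.resize(f["image"][330:400,280:360],None,fx=6,fy=6)[:,:,::-1])
```

```text
[316.29861839 363.13449382]
500 313 332
540 313 332
580 313 333
620 302 333
20 [442.6816263  322.23706271]
60 [494.7322149  322.63010648]
100 [546.99425836 323.08077309]
```

View pics/e_c.png

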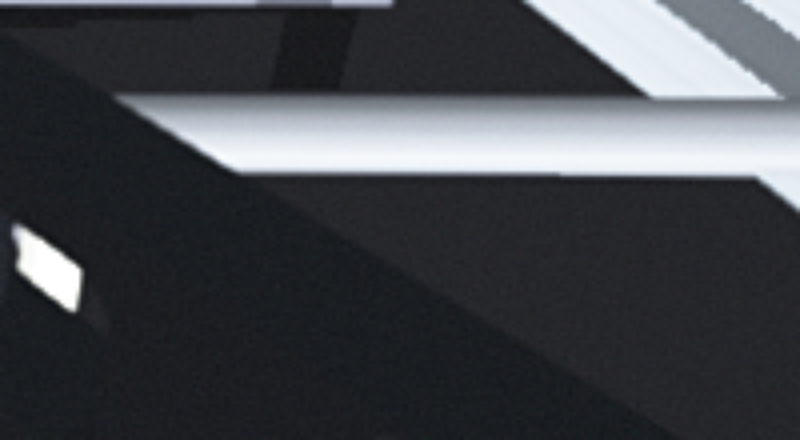

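View pics/e_c2.png

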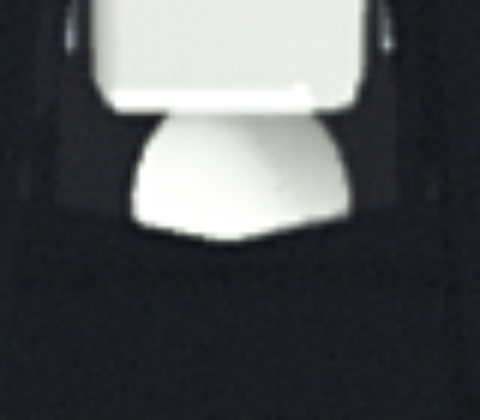

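>>> step_arm(deltas=[{"translation": [-0.7, 0.03, 0], "rot": [0, 0, 0]}, {"translation": [-2.2, 0.08, 0], "rot": [0, 0, 0]}, {"translation": [-4, 0.12, 0], "rot": [0, 0, 0]}, {"translation": [-6, 0.16, 0], "rot": [0, 0, 0]}, {"translation": [-7.8, 0.2, 0], "rot": [0, 0, 0]}, {"translation": [-9, 0.23, 0], "rot": [0, 0, 0]}, {"translation": [-9.5, 0.23, 0], "rot": [0, 0, 0]}, {"translation": [-9.5, 0.23, 0], "rot": [0, 0, 0]}])

```text
clock: 7.42
eef_pos: [601.2, -197.3, 439.8]
tcp_rot: [3.142, -0.001, -3.099]
contact_force: [-0.3, 0.4, -3.2]
opening: 0.179
```

Run:
```python
from rig import readout, imaging
import cv2,pickle
s=readout.sense();print(s["clock"],s["eef_pos"],s["tcp_rot"],s["opening"],s["contact_force"],s["wrist_torque"],s["qpos"].round(2))
d={n:imaging.grab_frame(n) for n in("wrist","side","top")}
pickle.dump(d,open("f.pkl","wb"))
cv2.imwrite("pics/f_w.png",d["wrist"]["image"][:,:,::-1])
cv2.imwrite("pics/f_s.png",cv2.resize(d["side"]["image"][130:330,290:390],None,fx=3,fy=3,interpolation=cv2.INTER_CUBIC)[:,:,::-1])
```

```text
7.425 [ 601.18374426 -197.25839249  439.78635947] [ 3.14150115e+00 -5.15674486e-04 -3.09949244e+00] 0.17889140244605625 [-0.3450993   0.37740987 -3.15316526] [ 0.01993583  0.03049747 -0.01750967] [-0.32  0.34  1.58 -0.    1.23 -1.93]
```

View pics/f_w.png

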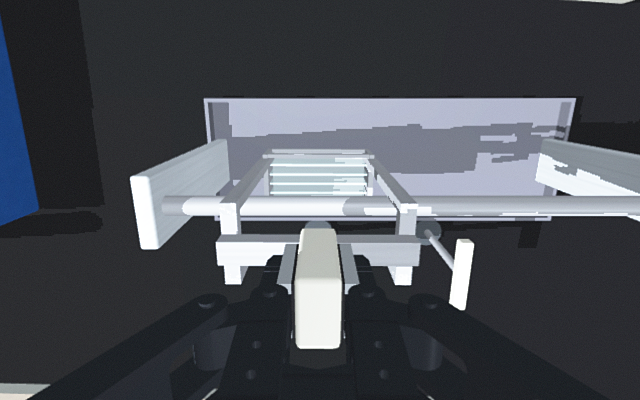

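View pics/f_s.png

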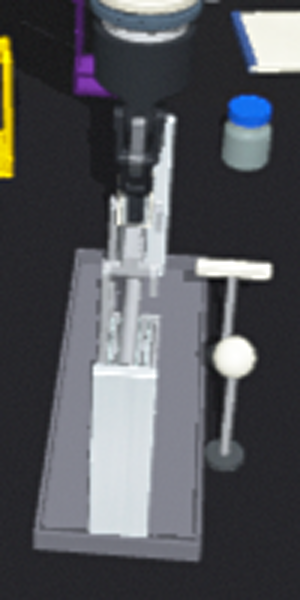

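Run:
```python
from h import *;import pickle
d=pickle.load(open("f.pkl","rb"));f=d["wrist"]
a=.0371;c,s=np.cos(a),np.sin(a)
W=lambda x,y,z:[598.3+c*x-s*y,-123+s*x+c*y,z]
print("ballfoot",proj(f,W(90,-77.2,3)),"barfoot",proj(f,W(90,59.7,3)),"bar",proj(f,W(90,59.7,120)),"bar near end",proj(f,W(55,59.7,120)))
for p in[(25,-185,199),(-25,-185,199),(-25,185,199),(25,185,199)]: print(p,proj(f,W(*p)))
for p in[(0,-100,180),(0,0,180),(0,100,180)]:print(p,proj(f,W(*p)))
cv2.imwrite("pics/f_c.png",cv2.resize(f["image"][140:320,120:480],None,fx=2.2,fy=2.2)[:,:,::-1])
cv2.imwrite("pics/f_c2.png",cv2.resize(f["image"][200:320,280:480],None,fx=4,fy=4)[:,:,::-1])
```

```text
ballfoot [315.00027212 229.84966178] barfoot [423.89108204 230.44303261] bar [460.93467126 277.42563465] bar near end [465.68465378 242.82106493]
(25, -185, 199) [149.84286466 247.93417023]
(-25, -185, 199) [139.11998556 173.72375917]
(-25, 185, 199) [741.32223345 176.73892336]
(25, 185, 199) [713.90716917 251.33091882]
(0, -100, 180) [280.85385194 203.78175586]
(0, 0, 180) [425.04921836 204.55359204]
(0, 100, 180) [570.15451313 205.3503368 ]
```

View pics/f_c2.png

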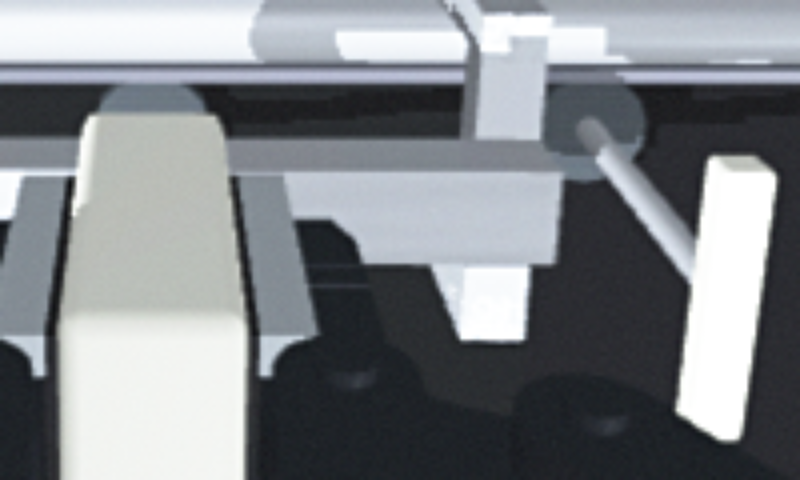

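>>> step_arm(deltas=[{"translation": [0, 0, 0.6], "rot": [0, 0, 0]}, {"translation": [0, 0, 1.8], "rot": [0, 0, 0]}, {"translation": [0, 0, 3.2], "rot": [0, 0, 0]}, {"translation": [0, 0, 4.3], "rot": [0, 0, 0]}, {"translation": [0, 0, 4.8], "rot": [0, 0, 0]}, {"translation": [0, 0, 5.1], "rot": [0, 0, 0]}, {"translation": [0, 0, 5.2], "rot": [0, 0, 0]}, {"translation": [0, 0, 5.2], "rot": [0, 0, 0]}])

```text
clock: 8.57
eef_pos: [601.2, -197.3, 388.3]
tcp_rot: [-3.141, 0.0, -3.1]
contact_force: [-0.3, -0.2, -4.1]
opening: 0.179
```

>>> step_arm(deltas=[{"translation": [0, 0, 0.05], "rot": [0, 0, 0]}, {"translation": [0, 0, 0.1], "rot": [0, 0, 0]}, {"translation": [0, 0, 0.15], "rot": [0, 0, 0]}, {"translation": [0, 0, 0.15], "rot": [0, 0, 0]}])

```text
clock: 9.07
eef_pos: [601.1, -197.2, 386.4]
tcp_rot: [3.142, -0.0, -3.1]
contact_force: [-0.6, 0.0, -3.1]
opening: 0.181
```

>>> step_arm(deltas=[{"translation": [0, 0, 0.05], "rot": [0, 0, 0]}, {"translation": [0, 0, 0.1], "rot": [0, 0, 0]}, {"translation": [0, 0, 0.1], "rot": [0, 0, 0]}])

```text
clock: 9.45
eef_pos: [601.1, -197.3, 385.5]
tcp_rot: [-3.142, -0.0, -3.1]
contact_force: [-0.1, 0.6, -3.8]
opening: 0.181
```

>>> step_arm(deltas=[{"translation": [0, 0, 0.05], "rot": [0, 0, 0]}, {"translation": [0, 0, 0.1], "rot": [0, 0, 0]}, {"translation": [0, 0, 0.1], "rot": [0, 0, 0]}])

```text
clock: 9.82
eef_pos: [601.2, -197.3, 385.3]
tcp_rot: [-3.141, 0.001, -3.1]
contact_force: [-2.5, 1.3, 6.5]
opening: 0.18
```

>>> step_arm(deltas=[{"translation": [0, 0, 0], "rot": [0, 0, 0]}, {"translation": [0, 0, 0], "rot": [0, 0, 0]}, {"translation": [0, 0, 0], "rot": [0, 0, 0]}, {"translation": [0, 0, 0], "rot": [0, 0, 0]}, {"translation": [0, 0, 0], "rot": [0, 0, 0]}, {"translation": [0, 0, 0], "rot": [0, 0, 0]}, {"translation": [0, 0, 0], "rot": [0, 0, 0]}, {"translation": [0, 0, 0], "rot": [0, 0, 0]}])

```text
clock: 10.82
eef_pos: [601.2, -197.3, 385.2]
tcp_rot: [-3.141, 0.001, -3.1]
contact_force: [-3.0, 1.0, 4.9]
opening: 0.179
```

Run:
```python
from rig import readout, imaging
import cv2,pickle,numpy as np
for n in("wrist","side","top"):
    f=imaging.grab_frame(n)
    s=readout.sense();print(s["clock"],s["eef_pos"].round(2),s["tcp_rot"].round(4),s["opening"].round(3),s["contact_force"].round(2),s["wrist_torque"].round(3))
    b=dict(wrist=(0,400,0,640,1),side=(130,330,270,410,3),top=(140,240,300,440,5))[n]
    cv2.imwrite(f"pics/g_{n}.png",cv2.resize(f["image"][b[0]:b[1],b[2]:b[3]],None,fx=b[4],fy=b[4],interpolation=cv2.INTER_CUBIC)[:,:,::-1])
```

```text
Traceback (most recent call last):
AttributeError: 'float' object has no attribute 'round'
```

```bash
cat > look.py <<'E'
from rig import readout, imaging
import cv2,sys,numpy as np
for n in("wrist","side","top"):
    f=imaging.grab_frame(n)
    s=readout.sense();print(round(s["clock"],2),s["eef_pos"].round(2),s["tcp_rot"].round(4),round(s["opening"],3),s["contact_force"].round(2),s["wrist_torque"].round(3))
    b=dict(wrist=(0,400,0,640,1),side=(130,330,270,410,3),top=(140,240,300,440,5))[n]
    cv2.imwrite(f"pics/{sys.argv[1]}_{n}.png",cv2.resize(f["image"][b[0]:b[1],b[2]:b[3]],None,fx=b[4],fy=b[4],interpolation=cv2.INTER_CUBIC)[:,:,::-1])
E
python3 look.py g
```

```text
10.93 [ 601.14 -197.24  385.23] [-3.1414e+00  5.0000e-04 -3.0995e+00] 0.179 [-3.81  2.45  5.2 ] [0.167 0.52  0.011]
10.97 [ 601.17 -197.24  385.27] [-3.1414e+00  6.0000e-04 -3.0996e+00] 0.181 [-2.05  1.05  5.86] [ 0.167  0.548 -0.019]
11.03 [ 601.17 -197.24  385.25] [-3.1414e+00  6.0000e-04 -3.0996e+00] 0.175 [-3.41  0.94  6.  ] [ 0.164  0.572 -0.067]
```

View pics/g_wrist.png

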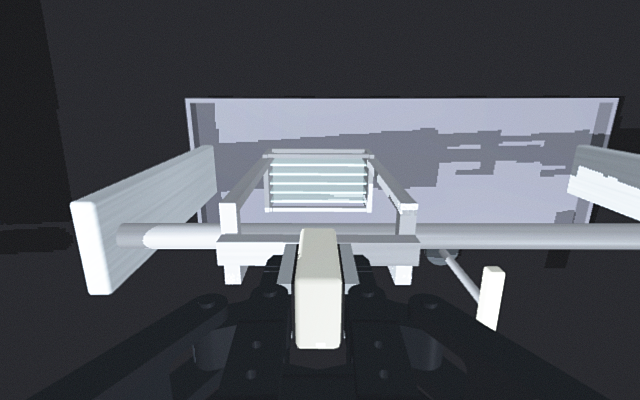

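View pics/g_side.png

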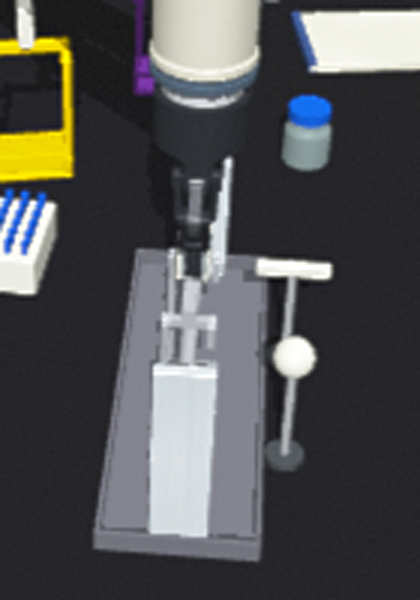

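View pics/g_top.png

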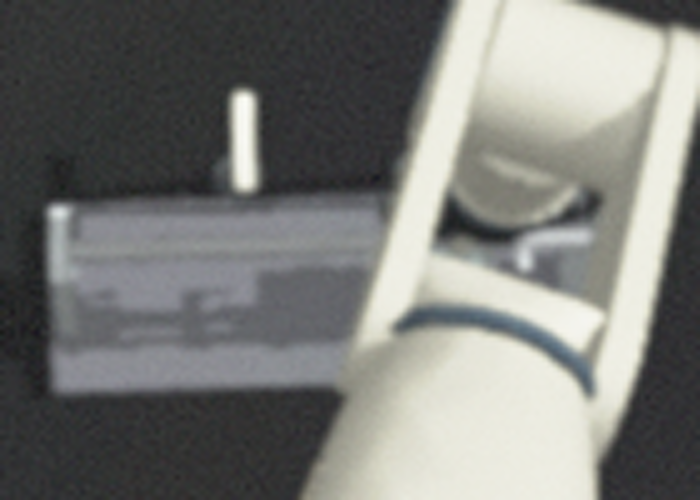

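>>> step_arm(deltas=[{"translation": [0, 0.2, 0], "rot": [0, 0, 0]}, {"translation": [0, 0.6, 0], "rot": [0, 0, 0]}, {"translation": [0, 1.1, 0], "rot": [0, 0, 0]}, {"translation": [-0.01, 1.6, 0], "rot": [0, 0, 0]}, {"translation": [-0.01, 2.1, 0], "rot": [0, 0, 0]}, {"translation": [-0.01, 2.6, 0], "rot": [0, 0, 0]}, {"translation": [-0.02, 3.1, 0], "rot": [0, 0, 0]}, {"translation": [-0.02, 3.6, 0], "rot": [0, 0, 0]}])

```text
clock: 12.02
eef_pos: [600.3, -161.5, 385.2]
tcp_rot: [-3.14, 0.002, -3.1]
contact_force: [-0.3, -4.9, 6.0]
opening: 0.183
```

>>> step_arm(deltas=[{"translation": [0, 0.5, 0], "rot": [0, 0, 0]}, {"translation": [0, 1, 0], "rot": [0, 0, 0]}, {"translation": [-0.01, 1.5, 0], "rot": [0, 0, 0]}, {"translation": [-0.01, 2, 0], "rot": [0, 0, 0]}, {"translation": [-0.01, 2.5, 0], "rot": [0, 0, 0]}, {"translation": [-0.02, 3, 0], "rot": [0, 0, 0]}, {"translation": [-0.02, 3.5, 0], "rot": [0, 0, 0]}, {"translation": [-0.02, 4, 0], "rot": [0, 0, 0]}])

```text
clock: 13.02
eef_pos: [598.8, -121.5, 385.2]
tcp_rot: [-3.14, 0.002, -3.099]
contact_force: [-0.6, -5.1, 4.8]
opening: 0.177
```

```bash
python3 look.py h
```

```text
13.07 [ 598.78 -120.82  385.25] [-3.1411e+00  2.0000e-03 -3.0995e+00] 0.18 [-0.22 -1.05  6.44] [-0.27  -0.064  0.027]
13.12 [ 598.78 -120.87  385.23] [-3.1414e+00  2.0000e-03 -3.0994e+00] 0.176 [-0.38 -1.37  6.01] [-0.218 -0.019  0.009]
13.18 [ 598.79 -120.86  385.21] [ 3.1416e+00  1.9000e-03 -3.0993e+00] 0.183 [0.29 0.06 6.01] [-0.228  0.004  0.013]
```

View pics/h_wrist.png

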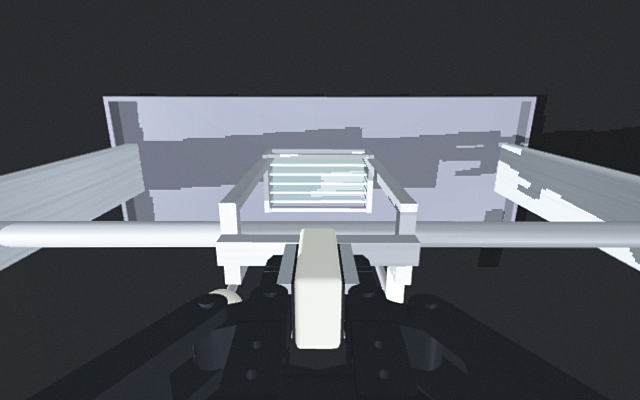

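>>> step_arm(deltas=[{"translation": [0, 0.3, 0], "rot": [0, 0, 0]}, {"translation": [0, 0.8, 0], "rot": [0, 0, 0]}, {"translation": [-0.01, 1.3, 0], "rot": [0, 0, 0]}, {"translation": [-0.01, 1.8, 0], "rot": [0, 0, 0]}, {"translation": [-0.01, 2.3, 0], "rot": [0, 0, 0]}, {"translation": [-0.02, 2.8, 0], "rot": [0, 0, 0]}, {"translation": [-0.02, 3.3, 0], "rot": [0, 0, 0]}, {"translation": [-0.02, 3.7, 0], "rot": [0, 0, 0]}])

```text
clock: 14.18
eef_pos: [597.4, -84.4, 385.2]
tcp_rot: [-3.14, 0.002, -3.099]
contact_force: [0.1, -5.2, 6.4]
opening: 0.181
```

>>> step_arm(deltas=[{"translation": [0, 0.4, 0], "rot": [0, 0, 0]}, {"translation": [0, 0.9, 0], "rot": [0, 0, 0]}, {"translation": [-0.01, 1.4, 0], "rot": [0, 0, 0]}, {"translation": [-0.01, 1.8, 0], "rot": [0, 0, 0]}, {"translation": [-0.01, 2.1, 0], "rot": [0, 0, 0]}, {"translation": [-0.01, 2.3, 0], "rot": [0, 0, 0]}, {"translation": [-0.01, 2.4, 0], "rot": [0, 0, 0]}, {"translation": [-0.01, 2.4, 0], "rot": [0, 0, 0]}])

```text
clock: 15.18
eef_pos: [596.5, -60.5, 385.2]
tcp_rot: [-3.141, 0.002, -3.099]
contact_force: [-0.3, -4.4, 7.2]
opening: 0.181
```

```bash
python3 look.py i
python3 - <<'E'
from h import *
from rig import imaging
f=imaging.grab_frame("wrist")
a=.0371;c,s=np.cos(a),np.sin(a)
W=lambda x,y,z:[598.3+c*x-s*y,-123+s*x+c*y,z]
for dy in(0,2.5):
  print("barfoot",proj(f,W(90,59.7+dy,3)),"bar near end",proj(f,W(55,59.7+dy,120)),proj(f,W(55,59.7+dy,108)))
cv2.imwrite("pics/i_c.png",cv2.resize(f["image"][220:400,260:380],None,fx=3.3,fy=3.3)[:,:,::-1])
E
```

```text
15.22 [596.51 -60.47 385.2 ] [-3.1407e+00  1.9000e-03 -3.0995e+00] 0.178 [ 0.81 -4.25  6.86] [-0.75  -0.01   0.012]
15.28 [596.52 -60.46 385.23] [-3.1407e+00  2.0000e-03 -3.0994e+00] 0.182 [-0.37 -3.3   7.3 ] [-0.681  0.022  0.052]
15.32 [596.5  -60.44 385.23] [-3.1407e+00  1.9000e-03 -3.0994e+00] 0.179 [ 0.56 -3.59  6.65] [-0.743 -0.023  0.019]
barfoot [315.01941328 247.06384118] bar near end [313.99294577 270.07652255] [314.15364634 262.65462727]
barfoot [317.27978806 247.07620578] bar near end [317.31177995 270.09439306] [317.33223092 262.67182888]
```

View pics/i_wrist.png

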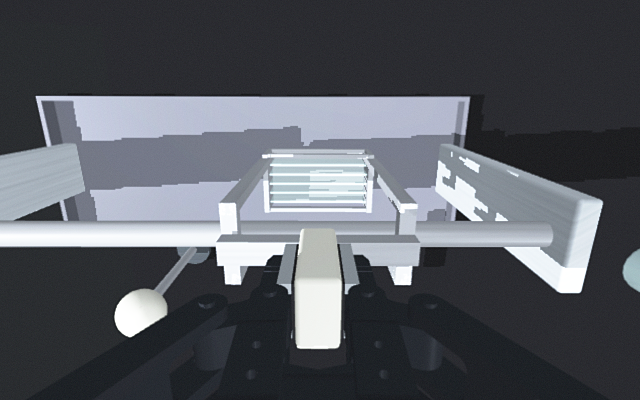

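View pics/i_side.png

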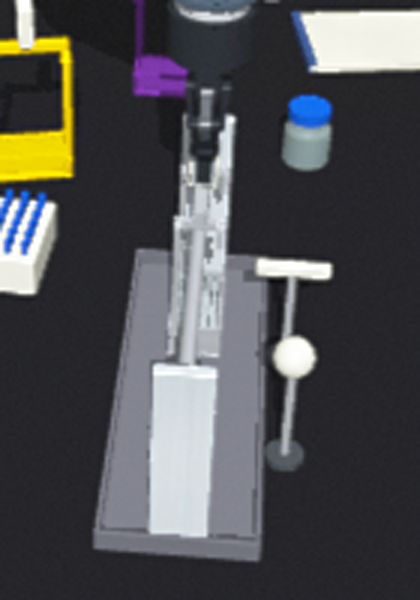

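View pics/i_top.png

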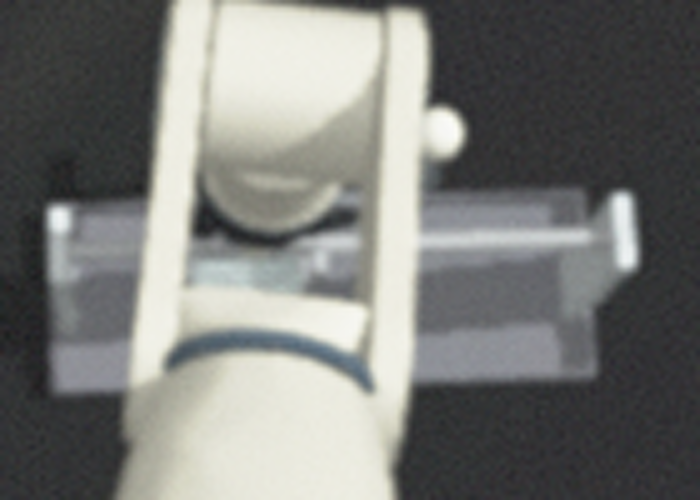

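Carrier hangs at the bar post (hidden exactly behind the grip at column ~318). Pausing, then lifting.

>>> step_arm(deltas=[{"translation": [0, 0, 0], "rot": [0, 0, 0]}, {"translation": [0, 0, 0], "rot": [0, 0, 0]}, {"translation": [0, 0, 0], "rot": [0, 0, 0]}, {"translation": [0, 0, 0], "rot": [0, 0, 0]}, {"translation": [0, 0, 0], "rot": [0, 0, 0]}, {"translation": [0, 0, 0], "rot": [0, 0, 0]}, {"translation": [0, 0, 0], "rot": [0, 0, 0]}, {"translation": [0, 0, 0], "rot": [0, 0, 0]}])

```text
clock: 16.38
eef_pos: [596.5, -60.4, 385.2]
tcp_rot: [-3.141, 0.002, -3.099]
contact_force: [0.4, -3.7, 6.4]
opening: 0.178
```

>>> step_arm(deltas=[{"translation": [0, 0, -0.2], "rot": [0, 0, 0]}, {"translation": [0, 0, -0.7], "rot": [0, 0, 0]}, {"translation": [0, 0, -1.4], "rot": [0, 0, 0]}, {"translation": [0, 0, -2.2], "rot": [0, 0, 0]}, {"translation": [0, 0, -3], "rot": [0, 0, 0]}, {"translation": [0, 0, -3.8], "rot": [0, 0, 0]}, {"translation": [0, 0, -4.4], "rot": [0, 0, 0]}, {"translation": [0, 0, -4.7], "rot": [0, 0, 0]}])

```text
clock: 17.38
eef_pos: [596.1, -60.4, 432.0]
tcp_rot: [-3.142, 0.001, -3.1]
contact_force: [0.2, -0.7, -3.5]
opening: 0.18
```

>>> step_arm(deltas=[{"translation": [0, 0, 0], "rot": [0, 0, 0]}, {"translation": [0, 0, 0], "rot": [0, 0, 0]}, {"translation": [0, 0, 0], "rot": [0, 0, 0]}, {"translation": [0, 0, 0], "rot": [0, 0, 0]}, {"translation": [0, 0, 0], "rot": [0, 0, 0]}, {"translation": [0, 0, 0], "rot": [0, 0, 0]}, {"translation": [0, 0, 0], "rot": [0, 0, 0]}, {"translation": [0, 0, 0], "rot": [0, 0, 0]}])

```text
clock: 18.38
eef_pos: [596.1, -60.4, 431.5]
tcp_rot: [-3.142, 0.0, -3.1]
contact_force: [0.5, -0.5, -3.7]
opening: 0.177
```

```bash
python3 look.py j
```

```text
18.43 [596.07 -60.37 431.49] [-3.1416  0.     -3.0996] 0.179 [-0.21 -0.37 -3.97] [ 0.028 -0.055 -0.01 ]
18.48 [596.09 -60.35 431.47] [-3.1416 -0.     -3.0996] 0.179 [-0.04  0.18 -3.46] [-0.015 -0.007 -0.031]
18.52 [596.09 -60.36 431.5 ] [-3.1416  0.     -3.0996] 0.18 [ 0.24  0.22 -2.92] [ 0.026 -0.013  0.054]
```

View pics/j_wrist.png

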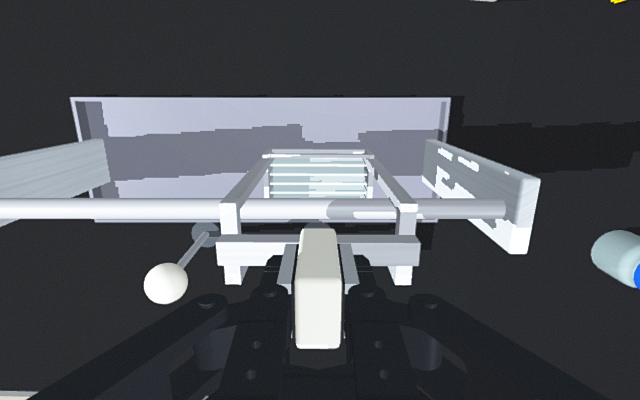

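View pics/j_side.png

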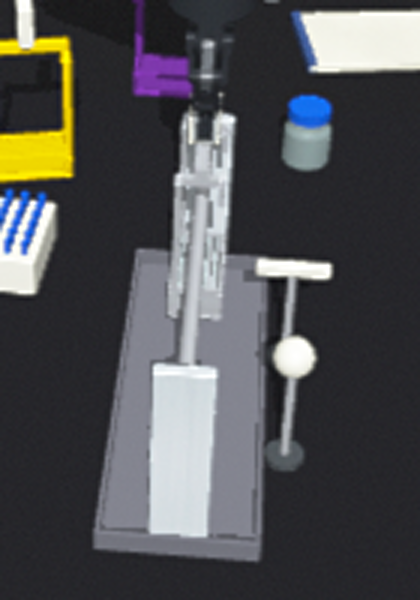

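```bash
python3 -c "
from rig import ticket
print(ticket.sign_off())"
```

```text
the job is handed in; nothing more can be done
None
```

The silver carrier was hooked on the rail opposite the ball post and slid to the bar post. It was then lifted clear, and I handed in at about 18.5 s while still holding it.

- **Pick:** I took it by its white grip. The lifted weight read about 3.3 N.
- **On the rail:** It went on opposite the ball-topped post and rested there about 1.2 s. Roughly 9 N pressed on the rail, and the torques fitted both hooks bearing.
- **Slide:** It slid about 137 mm along the rail, pressing on it in every reading. It then paused about 1.2 s opposite the bar-topped post.
- **Lift:** It went straight up 46 mm. The hook lips stand about 26 mm above the rail's top line, and the basket is still below the rail.

**Last checks:**
- The tool was vertical to within 0.001 rad.
- The wrist carried only the carrier's weight, with next to no torque, and the pose and grip were steady.
- The wrist picture showed the bar post's foot directly behind the grip.
- The tip box and jar stood in place in the last side picture. I did not look at the bottle again after an earlier wrist picture, but the arm never went near it.

**One disagreement:** The side and top cameras put things 2 to 4 mm farther to the robot's right (−y) than the wrist camera did, and the bar post's foot came out 5 to 6 mm apart. I shifted both rail targets about 2.5 mm toward the wrist readings, so centring along the rail is good to about 2 to 3 mm.

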